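Open the safety cap of a cleaner bottle in its stand

ROBOT

A 7-joint arm with a two-finger parallel gripper is mounted at the origin on a cart in front of the work surface, level with it; the furniture and walls round the work are solid. World frame = base frame: x ahead of the robot, y to its left, z up, the work surface at z = 0. Lengths are in m, angles in rad, forces in N, time in s.
With the tool pointing down it reaches from about 0.35 to 0.9 m from the base axis. Payload 19.9 kg.
Tool frame: the origin (TCP) lies at the very end of the fingers, on their centre line; the grasp point (between the pads) lies ctrl.grip_depth behind it (ctrl.grip_depth is the distance from the TCP to the grasp point, in m); z points along the fingers, y is the line along which they close (so a half turn about z gives the same grasp; the last joint's range is limited). The gripper opens to 94 mm and grips with 3 to 60 N. Pads are 16 mm wide; open, the fingers measure 119 mm over their backs; the gripper's body (75 mm by 177 mm) begins 78 mm behind the grasp point.
Start: joints at [1.069, 0.417, -0.01, 1.614, 0.005, 1.111, -0.053], TCP at [0.278, -0.56, 0.205] pointing down, gripper open.
Joint ranges: [-2.81, 2.81], [-0.39, 2.02], [-1.27, 1.25], [0.06, 2.57], [-1.19, 4.33], [0.19, 2], [-2.82, 2.82]. Speed limits (rad/s): [1.89, 1.89, 2.39, 2.39, 3.01, 3.01, 3.01].

INTERFACE

Orientations are given as a rotation vector (axis times angle).
In Python, from bench import ctrl gives the robot as it stands.
- The arm moves only by the shell command python3 -m pendant 'ROWS' [FORCE]. ROWS is JSON, a list of rows, each a list of 3 entries, a list of its own where there are three numbers: the shift along the world's x, y, z in mm, then the turn about the world's z in degrees, then the finger opening in mm, from 0 to 94. A call has 1 to 8 rows; each row shifts and turns the commanded pose from where the row before left it; what a row does not reach is not made up. A row lasts 1/12 s, in which the tool goes at most 41.7 mm and 7.16 degrees, less where a joint would pass 70% of its speed; a pose out of reach is approached as far as the arm can. A call with a gripper value outside its range is refused whole. The fingers move at their own pace and stop on an object; FORCE is the grip in N (left out, the last holds). Time passes only in rows, so rows that do not move let the fingers close. It gives the time, the measured TCP pose, the force, the opening and the grip force at its end, in the units of the state.
- ctrl.observe(): the state, without advancing time (a new reading comes with each control period).
- ctrl.capture(name): name is "scene" or "side" or "wrist"; returns a dict with "img" (480x640x3 uint8, red, green, blue), "depth" (480x640 float32, m along the optical axis (not along the pixel's ray), 0 where there is no reading), "fx", "fy", "cx", "cy" (pixels), "origin" and "orientation" of the camera in the world. Camera axes: x right, y up, looking along -z (the intrinsics and any distortion apply to the point x, -y, -z); pixel columns grow to the right and rows downward; lengths in m; the calibration is good to about 2 mm. A picture is of the moment at which its call begins.
- ctrl.close_job(): hands the job in; it is judged then, once.
Trained networks look in the newest picture that a camera, given by its name, has taken for a name from the list of things; names that differ only in an ending like _2 or _b are one class to them, and where a whole thing is asked for, a point or a joint stands for the part that bears it (a point fixed in the world has none). Each returns a list of dicts, best first, with "confidence" (0 to 1); they miss things now and then, are a little off and sometimes report something else, mostly with a low value. They report only what shows in the picture. A call takes as long as a camera call. They do not tell look-alikes from the thing itself.
- ctrl.spot_in(camera, thing): "rect" ([centre column, centre row, width, height] in pixels, round what is visible of it).
- ctrl.outline_of(camera, thing): "region" (480x640 bool, what is visible of it) and "rect" ([centre column, centre row, width, height] in pixels, round what is visible of it).
The state is a dict: "clock": time; "joint_pos": joint angles; "joint_velocities": joint speeds; "joint_torque": joint torques, N m; "tool_pos": TCP position; "tcp_rot": TCP orientation; "contact_force": force on the tool from outside, world axes, zero at the start; "moment": the same for the moment, N m; "width": opening from 0.0 (shut) to 1.0 (fully open); "grip_force": force on a finger pad.
Only numpy, scipy, OpenCV 4.12 (cv2) and the standard library are available. Lean on these libraries where they do the work, as an engineer would, in place of code of your own. Each camera call takes 0.05 s, during which the arm holds its last target. There are 200 camera calls.

TASK

Put the closed cleaner bottle into the seat of the raised steel stand, upright and right down on the seat's floor, so that it cannot turn. Then open its safety cap: press the cap down, twist it counter-clockwise about a sixth of a turn while pressed, lift it off, and finish holding it in the gripper, level and still, a few centimetres straight above the open bottle, which stays seated in the stand. Leave everything else on the counter where it is.

Things in the scene. Friction and masses are not known exactly. Their poses are not given: they have to be found in the camera images.
- cleaner_bottle: cleaner bottle, loose, 0.15 to 0.31 kg: plain white plastic, blank paper label panels; rectangular body 60 mm (its x) by 44 mm (its y), 105 mm tall, then round shoulder and neck. Origin: centre of the underside, z up. It starts upright on the counter, its safety cap locked on; it may be lifted by its body or by the locked cap.
- bottle_neck_top (a point): centre of the bottle neck's top face, 140 mm above the bottle's origin, axes as the bottle's. Neck 25 mm across, 39 mm across its three lugs; shoulder below it 43 mm across, up to 114 mm above the bottle's origin. The neck is hidden in the cap until that is lifted: the cap's rim is clear of it after 16 mm of lift.
- safety_cap: push-and-turn safety cap, loose, 50 g: grey, round, ribbed, 48 mm across, 27 mm tall, hollow below. Origin: centre of its lower rim, z up. Locked, its origin is 124 mm above the bottle's and its x lies along the bottle's x; it then turns no more than about 4 degrees and cannot be pulled off. Clockwise is blocked.
- cap_top (a point): centre of the cap's flat top, 27 mm above the cap's origin. A spring (6 N at rest, 11 N at 5 mm) holds the cap up; it can be pressed down 6 mm in all. Pressed 4.5 to 6 mm it turns counter-clockwise seen from above; turned 45 to 75 degrees (60 is the middle, hard stop at about 79) it lifts straight off.
- stand: raised steel bottle stand, fixed: base plate 110 mm (its x) by 96 mm (its y), narrow column, and on top an open rectangular seat with its long side along x. Origin: centre of the underside on the counter, z up.
- stand_seat (a point): centre of the stand's seat floor, 45 mm above the counter, axes as the stand's. Seat 64.4 mm (x) by 48.4 mm (y) inside; upright walls to 21 mm above the floor, then flared lips to 30 mm, 5 mm wider each side. The bottle fits either way round (a half turn is the same), underside on the floor; seated it cannot turn.
- salt: bystander: glass salt shaker with a grey top, 44 mm across, 90 mm tall; origin at the centre of its underside
- jar: bystander: squat jar with a flat lid, 61 mm across, 86 mm tall; origin at the centre of its underside
- yoghurt: bystander: small plastic food tub with a foil lid, 72 mm across, 71 mm tall; origin at the centre of its underside
- can: bystander: drinks can, 66 mm across, 115 mm tall; origin at the centre of its underside
- water: bystander: water bottle, 65 mm across, 207 mm tall; origin at the centre of its underside
- spice: bystander: spice jar, 45 mm across, 105 mm tall; origin at the centre of its underside
- serving_tongs: bystander: steel serving tongs lying flat, 246 x 40 x 24 mm, along their own x; origin at the centre of its underside
Not all that is in view belongs to the job. Of the things that look like the stand, take the one that is farthest to the robot's left at the start.

How it is judged:
On the way, in this order (a step that is already met when the one before it is completed fails the run):
1. the bottle, its cap still locked on, stands right down in the stand's seat (x of cleaner_bottle in the frame of stand_seat between -0.005 and 0.005 m and y of cleaner_bottle in the frame of stand_seat between -0.005 and 0.005 m and z of cleaner_bottle in the frame of stand_seat below 0.004 m and angle between cleaner_bottle's own z axis and vertical below 0.1 rad and angle between the x axis of cleaner_bottle and the x axis of stand_seat, either way round below 0.2 rad and angle between the x axis of safety_cap and the x axis of cleaner_bottle, either way round below 0.2 rad and z of safety_cap in the frame of cleaner_bottle below 0.128 m), for 0.2 s.
2. with the bottle seated, the cap is turned past its safety teeth while pressed down (x of cleaner_bottle in the frame of stand_seat between -0.005 and 0.005 m and y of cleaner_bottle in the frame of stand_seat between -0.005 and 0.005 m and z of cleaner_bottle in the frame of stand_seat below 0.004 m and angle between cleaner_bottle's own z axis and vertical below 0.1 rad and angle between the x axis of cleaner_bottle and the x axis of stand_seat, either way round below 0.2 rad and angle between the x axis of safety_cap and the x axis of cleaner_bottle, either way round above 0.35 rad and z of safety_cap in the frame of cleaner_bottle below 0.1215 m and horizontal distance between safety_cap and cleaner_bottle below 0.01 m).
At the end, for the whole second after the job is handed in: Bottle in the seat (within 5 mm in x and y, 4 mm in height, tilt under 0.1 rad, yaw within 0.2 rad); cap gripped, not touching the bottle, its rim 5 to 120 mm above the neck and within 30 mm of straight above the bottle, tilted under 0.3 rad, both still (x of cleaner_bottle in the frame of stand_seat between -0.005 and 0.005 m and y of cleaner_bottle in the frame of stand_seat between -0.005 and 0.005 m and z of cleaner_bottle in the frame of stand_seat below 0.004 m and angle between cleaner_bottle's own z axis and vertical below 0.1 rad and angle between the x axis of cleaner_bottle and the x axis of stand_seat, either way round below 0.2 rad and z of safety_cap in the frame of cleaner_bottle between 0.145 and 0.26 m and horizontal distance between safety_cap and cleaner_bottle below 0.03 m and angle between safety_cap's own z axis and vertical below 0.3 rad and linear speed of each of safety_cap, cleaner_bottle below 0.03 m/s and contact force between safety_cap and the fingers above 1 N and contact force between safety_cap and cleaner_bottle below 0.1 N); the arm keeps its last pose, push and grip.
It fails at once if a bystander is shoved or knocked over (distance of any of salt, jar, yoghurt, can, water, spice, serving_tongs from where it was at the start of the episode above 0.03 m).
It fails at once if the bottle is tipped over (angle between cleaner_bottle's own z axis and vertical above 0.7 rad).
It also fails if it takes over 58 s, if anything falls off the work surface, if the arm or the gripper's body presses on something with over 40 N, if the wrist force passes 120 N, or if a joint passes its speed limit or range.

## Working session

There is one attempt and no reset: what is moved stays moved. The work goes in short steps, Python scripts to look and compute and a shell command to move; the robot and the scene stay as the last step left them, time stands still between calls to the robot, and variables do not carry over. Pictures are saved under pics/ and viewed, at most 10 in all, crops included, and the job is handed in when it is done.

```bash
mkdir -p pics; cat > h.py <<'E'
import numpy as np, cv2
from scipy.spatial.transform import Rotation as R
from bench import ctrl
def pts(c,mask=None):
    d=c["depth"]; m=d>0
    if mask is not None: m&=mask
    v,u=np.nonzero(m); z=d[v,u]
    p=np.c_[(u-c["cx"])/c["fx"]*z,-(v-c["cy"])/c["fy"]*z,-z]
    o=np.array(c["orientation"]); 
    M=R.from_rotvec(o).as_matrix() if o.shape==(3,) else o
    return p@M.T+np.array(c["origin"]),u,v
def save(c,n,box=None,s=1):
    i=c["img"][...,::-1]
    if box: i=i[box[1]:box[3],box[0]:box[2]]
    cv2.imwrite("pics/"+n,cv2.resize(i,None,fx=s,fy=s,interpolation=cv2.INTER_CUBIC))
E
python3 - <<'E'
from h import *
print(ctrl.grip_depth, ctrl.observe())
ims=[]
for n in ["scene","side"]:
    c=ctrl.capture(n); save(c,n+"0.png"); print(n,c["origin"],c["orientation"],c["fx"])
    for t in ["cleaner_bottle","safety_cap","stand","salt","jar","yoghurt","can","water","spice","serving_tongs"]:
        for o in ctrl.outline_of(n,t):
            P,_,_=pts(c,o["region"])
            if len(P): print(t,round(o["confidence"],2),np.round(o["rect"]),"med",np.median(P,0).round(3),"lo",np.percentile(P,3,axis=0).round(3),"hi",np.percentile(P,97,axis=0).round(3))
E
```

```text
0.0188 {'clock': 0.0, 'joint_pos': array([ 1.06852318,  0.41798899, -0.01032119,  1.61417172,  0.00467865,
        1.11073287, -0.05297247]), 'joint_velocities': array([-0.00101251,  0.00073969,  0.00045489,  0.00032964, -0.00029985,
       -0.00032606, -0.00027482]), 'joint_torque': array([ 6.44533839e-05, -8.51235437e+01,  6.39102850e-01, -4.25996447e+01,
       -4.89131617e-02,  1.85332383e-02,  1.21786898e-04]), 'tool_pos': array([ 0.2777295 , -0.55946543,  0.20481688]), 'tcp_rot': array([-3.05737718e+00, -7.17180573e-01,  5.60515462e-04]), 'contact_force': array([-0.10454416,  0.01230941,  0.810393  ]), 'moment': array([ 0.03196075,  0.00899377, -0.00828331]), 'grip_force': 0.0, 'width': 0.9980755512947389}
scene [-0.09181491 -1.00856776  1.43820931] [ 0.68426407 -0.19921778 -0.56178906] 599.1046089976926
cleaner_bottle 0.6 [259. 202.  24.  25.] med [0.468 0.182 0.097] lo [0.436 0.171 0.021] hi [0.495 0.204 0.12 ]
safety_cap 0.73 [256. 185.  14.  16.] med [0.462 0.191 0.15 ] lo [0.443 0.175 0.13 ] hi [0.483 0.217 0.157]
safety_cap 0.52 [444. 332.  32.  53.] med [ 0.613 -0.512  0
[... 1953 characters left out ...]
9] lo [0.368 0.329 0.002] hi [0.428 0.391 0.073]
can 0.97 [184. 347.  42.  64.] med [0.554 0.395 0.076] lo [0.538 0.353 0.005] hi [0.596 0.411 0.114]
water 0.74 [341. 197.  23.  60.] med [ 0.619 -0.478  0.092] lo [ 0.597 -0.536  0.004] hi [ 0.658 -0.465  0.196]
spice 0.91 [378. 222.  12.  33.] med [ 0.46  -0.41   0.061] lo [ 0.443 -0.433  0.007] hi [ 0.485 -0.401  0.107]
spice 0.3 [231. 280.  27.  37.] med [0.649 0.108 0.055] lo [0.632 0.069 0.004] hi [0.687 0.121 0.088]
spice 0.19 [341. 257.  44.  46.] med [ 0.474 -0.159  0.031] lo [ 0.429 -0.209  0.003] hi [ 0.532 -0.118  0.075]
serving_tongs 0.9 [345. 305.  46.  46.] med [0.39  0.071 0.009] lo [ 0.354 -0.068 -0.   ] hi [0.403 0.122 0.021]
```

View pics/scene0.png

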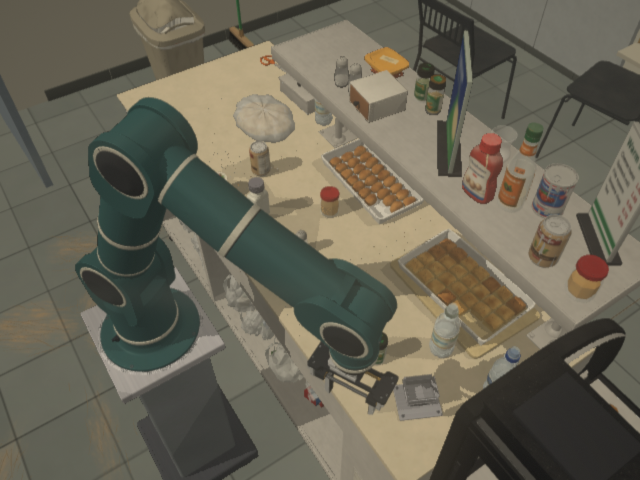

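```bash
python3 - <<'E'
from h import *
import cv2
out={}
for n in ["scene","side"]:
    c=ctrl.capture(n); P,u,v=pts(c)
    # counter bias
    m=(abs(P[:,2])<.012)&(P[:,0]>.35)&(P[:,0]<.7)&(abs(P[:,1])<.6); print(n,"floor",np.median(P[m,2]))
    for nm,cx,cy,r,lo,hi in [("cap",.463,.196,.045,.143,.17),("bodytop",.463,.196,.05,.05,.104),("rimA",.475,-.163,.075,.06,.085),("baseA",.475,-.163,.085,.003,.015)]:
        k=(np.hypot(P[:,0]-cx,P[:,1]-cy)<r)&(P[:,2]>lo)&(P[:,2]<hi); Q=P[k]
        if len(Q)<8: continue
        q=Q[:,:2].astype(np.float32); rc=cv2.minAreaRect(q)
        print(n,nm,len(Q),"rect",rc,"zmed",np.median(Q[:,2]).round(4),"ext",Q.min(0).round(3),Q.max(0).round(3))
s=ctrl.capture("side"); save(s,"sidecrop.png",(190,180,430,360),3.3)
E
```

```text
scene floor 0.000733741858949255
scene cap 159 rect ((0.4648332893848419, 0.19722136855125427), (0.048003122210502625, 0.04890812560915947), 49.194087982177734) zmed 0.1517 ext [0.44  0.172 0.143] [0.488 0.223 0.161]
scene bodytop 181 rect ((0.4671441912651062, 0.1922483593225479), (0.06512819975614548, 0.04358388110995293), 2.3998830318450928) zmed 0.0897 ext [0.434 0.17  0.05 ] [0.5   0.213 0.104]
side floor 8.26896301634461e-05
side cap 267 rect ((0.4625265598297119, 0.20091651380062103), (0.04769904538989067, 0.046523887664079666), 88.8338394165039) zmed 0.1515 ext [0.439 0.177 0.143] [0.486 0.225 0.154]
side bodytop 681 rect ((0.4630660116672516, 0.2024136185646057), (0.061361633241176605, 0.04672390967607498), 16.307844161987305) zmed 0.0799 ext [0.431 0.174 0.05 ] [0.494 0.23  0.104]
side rimA 314 rect ((0.4807400703430176, -0.17073428630828857), (0.07084590196609497, 0.08782922476530075), 67.13385772705078) zmed 0.0696 ext [ 0.434 -0.218  0.06 ] [ 0.527 -0.127  0.079]
side baseA 494 rect ((0.48001235723495483, -0.16813595592975616), (0.1458197832107544, 0.14164967834949493), 26.393041610717773) zmed 0.0072 ext [ 0.396 -0.223  0.003] [ 0.555 -0.085  0.015]
```

View pics/sidecrop.png

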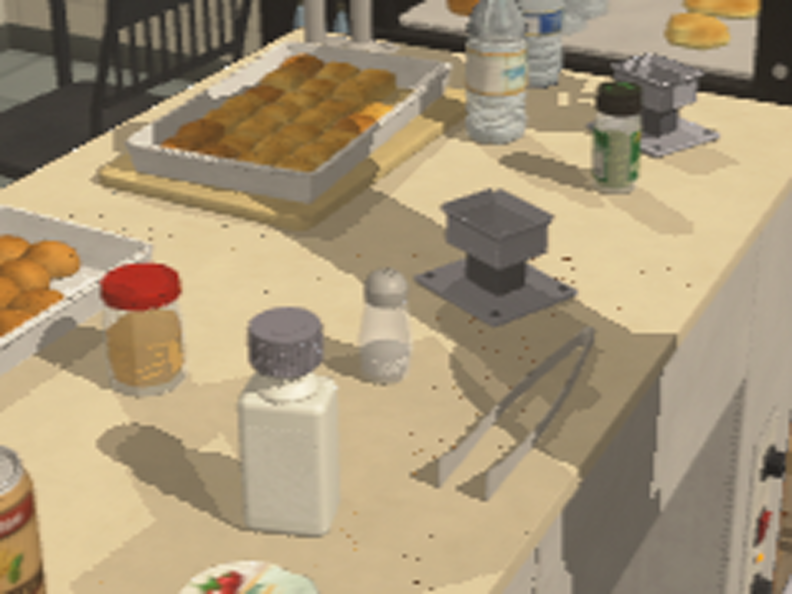

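Two look-alike stands: side pixel (341,259) at y≈-0.165 and side pixel (392,212) at y≈-0.575. The first one is farther to the robot's left, so it's the one meant, and the crop confirms it. The bottle is at side pixel (278,310) next to the salt and jar. I'll raise the tool and move above the stand to measure it with the wrist camera.

```bash
python3 -m pendant '[[[8,20,25],0,94],[[8,26,25],0,94],[[8,26,25],0,94],[[8,26,25],0,94],[[8,26,25],0,94],[[8,26,25],0,94],[[8,26,20],0,94],[[8,26,20],0,94]]'; python3 -m pendant '[[[8,26,5],0,94],[[8,26,0],0,94],[[8,26,0],0,94],[[8,26,0],0,94],[[8,26,0],0,94],[[8,26,0],0,94],[[8,26,0],0,94],[[0,0,0],0,94]]'
python3 - <<'E'
from h import *
c=ctrl.capture("wrist"); save(c,"w1.png"); print(c["origin"],c["orientation"],c["fx"]); print(ctrl.observe()["tool_pos"])
E
```

```text
clock: 1.92
tool_pos: [0.3421, -0.3564, 0.3969]
tcp_rot: [3.058, 0.717, 0.0]
contact_force: [-0.0, -0.0, 0.3]
width: 1.0
grip_force: 0.0
clock: 2.58
tool_pos: [0.3992, -0.1713, 0.4009]
tcp_rot: [3.056, 0.726, 0.001]
contact_force: [0.2, 0.3, 0.1]
width: 1.005
grip_force: 0.0
[ 0.46577831 -0.1363772   0.5796559 ] [-0.2345918   0.14339288 -1.09828248] 340.87896021237276
[ 0.39849479 -0.17378828  0.40079108]
```

View pics/w1.png

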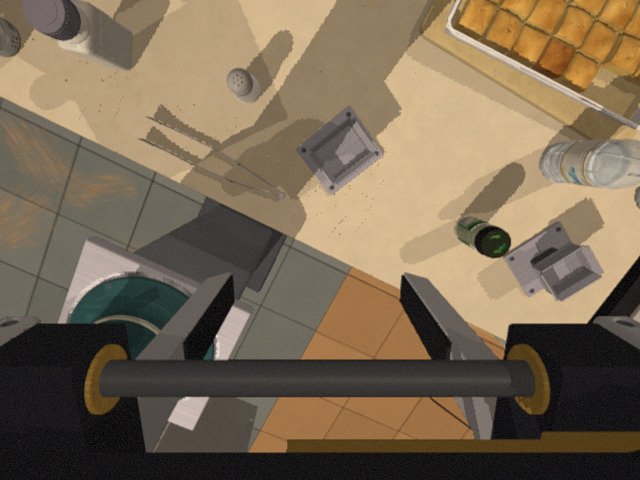

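The wrist picture shows the stand at (341,150), its base and seat parallel, the bottle at top left (85,35), and the second stand at (557,260). Next I'll fit the stand's pose.

```bash
python3 - <<'E'
from h import *
c=ctrl.capture("wrist"); P,u,v=pts(c)
m=(abs(P[:,2])<.004)&(np.hypot(P[:,0]-.48,P[:,1]+.167)<.15);print("floor",np.median(P[m,2]))
d=np.hypot(P[:,0]-.48,P[:,1]+.168)
for nm,lo,hi,r in [("rim",.064,.09,.08),("top",.071,.09,.08),("base",.0045,.02,.09),("all",.0045,.09,.09),("floor",.04,.05,.05)]:
    k=(d<r)&(P[:,2]>lo)&(P[:,2]<hi); Q=P[k]
    if len(Q)>8: print(nm,len(Q),cv2.minAreaRect(Q[:,:2].astype(np.float32)),np.median(Q,0).round(4))
b=np.hypot(P[:,0]-.4635,P[:,1]-.2)
for lo,hi in [(.02,.1),(.146,.16)]:
    Q=P[(b<.06)&(P[:,2]>lo)&(P[:,2]<hi)]
    if len(Q)>8: print("bot",len(Q),cv2.minAreaRect(Q[:,:2].astype(np.float32)),np.median(Q[:,2]))
save(c,"w2.png",(280,90,400,210),5)
E
```

```text
floor -0.0014157666280687486
rim 1164 ((0.4819646179676056, -0.1702321171760559), (0.06639150530099869, 0.08240222185850143), 64.24418640136719) [ 0.4848 -0.1712  0.0714]
top 614 ((0.4819659888744354, -0.17022928595542908), (0.06638521701097488, 0.08240222185850143), 64.24418640136719) [ 0.4842 -0.1712  0.0734]
base 1064 ((0.48194798827171326, -0.17025117576122284), (0.09549656510353088, 0.10913316160440445), 64.38107299804688) [ 0.4761 -0.1524  0.0056]
all 3746 ((0.48194798827171326, -0.17025117576122284), (0.09549656510353088, 0.10913316160440445), 64.38107299804688) [ 0.4823 -0.1683  0.0445]
floor 1429 ((0.4819936454296112, -0.17037460207939148), (0.04851103574037552, 0.0645752102136612), 64.23268127441406) [ 0.4827 -0.1706  0.0444]
bot 1970 ((0.46244287490844727, 0.1866355687379837), (0.03504272550344467, 0.06688198447227478), 77.27085876464844) 0.06780358416992738
bot 1195 ((0.4582121670246124, 0.19653916358947754), (0.03268343582749367, 0.04803403094410896), 27.707225799560547) 0.15025865544254907
```

View pics/w2.png

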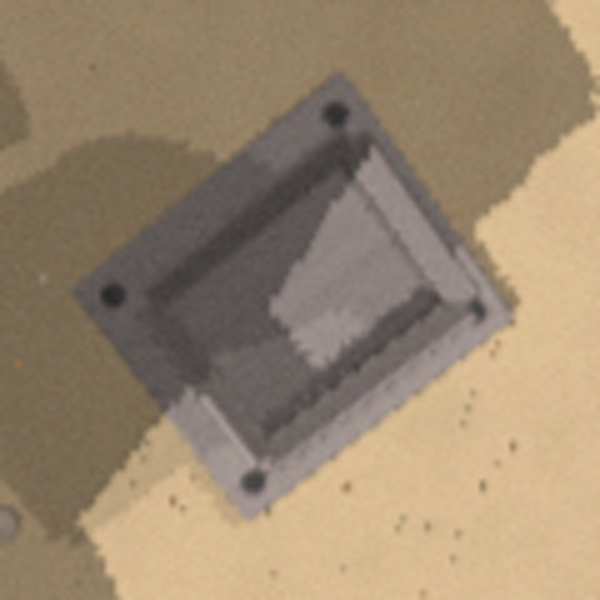

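Stand fit: centre (0.482,-0.170), long axis at -25.8°. The rim, floor and base fits all agree. Next I'll look at the bottle from above.

```bash
python3 -m pendant '[[[-2,31,0],0,94],[[-2,31,0],0,94],[[-2,31,0],0,94],[[-2,31,0],0,94],[[-2,31,0],0,94],[[-2,31,0],0,94],[[-2,31,0],0,94],[[-2,31,0],0,94]]'; python3 -m pendant '[[[-1,31,0],0,94],[[-1,31,0],0,94],[[-1,31,0],0,94],[[0,31,0],0,94],[[0,0,0],0,94],[[0,0,0],0,94]]'
python3 - <<'E'
from h import *
s=ctrl.observe(); print(s["tool_pos"],s["joint_pos"].round(3))
c=ctrl.capture("wrist"); save(c,"w3.png"); P,u,v=pts(c)
print(c["origin"])
b=np.hypot(P[:,0]-.4635,P[:,1]-.2)
m=(b<.15)&(abs(P[:,2])<.005);print("floor",np.median(P[m,2]))
for lo,hi in [(.02,.1),(.02,.106),(.09,.106),(.146,.16)]:
    Q=P[(b<.06)&(P[:,2]>lo)&(P[:,2]<hi)]
    if len(Q)>8: print("bot",lo,len(Q),cv2.minAreaRect(Q[:,:2].astype(np.float32)),np.median(Q[:,2]))
E
```

```text
clock: 3.35
tool_pos: [0.3818, 0.0726, 0.4006]
tcp_rot: [3.059, 0.715, 0.0]
contact_force: [1.7, 0.0, 0.5]
width: 1.002
grip_force: 0.0
clock: 3.85
tool_pos: [0.3792, 0.1964, 0.4004]
tcp_rot: [-3.058, -0.719, 0.001]
contact_force: [0.8, -0.8, -0.1]
width: 0.997
grip_force: 0.0
[0.37920655 0.19636376 0.40038299] [ 0.374 -0.086 -0.847  1.747 -0.065  1.451 -1.572]
[0.44616611 0.23087395 0.5790583 ]
floor -0.0013323211276033975
bot 0.02 136 ((0.46510037779808044, 0.20134449005126953), (0.06008191034197807, 0.04397594928741455), 15.980649948120117) 0.09723506546952645
bot 0.02 354 ((0.46510037779808044, 0.20134449005126953), (0.06008191034197807, 0.04397594928741455), 15.980649948120117) 0.10127504705805065
bot 0.09 313 ((0.465165913105011, 0.20111264288425446), (0.0600399374961853, 0.04356900975108147), 15.878482818603516) 0.10180141367258888
bot 0.146 1203 ((0.4648531675338745, 0.20113372802734375), (0.04729779064655304, 0.04590648412704468), 75.59619903564453) 0.1506340271139876
```

View pics/w3.png

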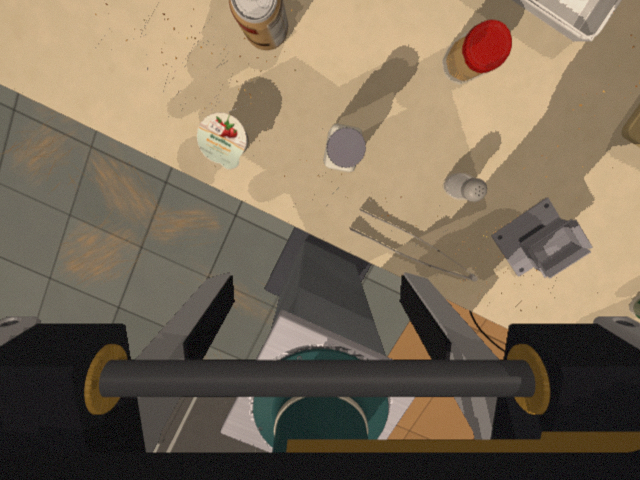

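The bottle is at wrist pixel (345,148): centre (0.465,0.201), long axis at +16°. I'll grip the 60 mm body faces, so tool yaw 106°, and then turn -42° for the stand.

```bash
python3 -m pendant '[[[7,0,-12],6.6,94],[[7,0,-12],6.6,94],[[7,0,-12],6.6,94],[[7,1,-12],6.6,94],[[7,0,-12],6.6,94],[[7,1,-12],6.6,94],[[7,0,-12],6.6,94],[[7,1,-12],6.6,94]]'; python3 -m pendant '[[[7,0,-12],6.6,94],[[7,1,-12],6.6,94],[[7,0,-12],6.6,94],[[8,1,-12],6.9,94],[[0,0,0],0,94],[[0,0,0],0,94],[[0,0,0],0,94]]'
cat > st.py <<'E'
from h import *
s=ctrl.observe(); M=R.from_rotvec(s["tcp_rot"]).as_matrix()
print("t",round(s["clock"],2),"pos mm",(s["tool_pos"]*1e3).round(1),"yaw",np.degrees(np.arctan2(M[1,0],M[0,0])).round(2),"zax",M[:,2].round(3),"j",s["joint_pos"].round(2),"F",s["contact_force"].round(1),"w",round(s["width"]*94,1),"g",round(s["grip_force"],1))
E
python3 st.py
```

```text
clock: 4.57
tool_pos: [0.4359, 0.1972, 0.3037]
tcp_rot: [2.417, 2.006, -0.001]
contact_force: [1.0, -1.6, -0.1]
width: 1.0
grip_force: 0.0
clock: 5.15
tool_pos: [0.464, 0.2005, 0.257]
tcp_rot: [1.899, 2.502, -0.0]
contact_force: [-0.0, -0.2, 0.2]
width: 0.997
grip_force: 0.0
t 5.15 pos mm [464.  200.5 257. ] yaw 105.6 zax [ 0. -0. -1.] j [ 0.33  0.25 -0.92  1.82  0.22  1.18 -0.39] F [-0.  -0.2  0.2] w 93.7 g 0.0
```

```bash
python3 -m pendant '[[[1,1,-26],0.4,94],[[0,0,-26],0,94],[[0,0,-26],0,94],[[0,0,-26],0,94],[[0,0,-26],0,94],[[0,0,-26],0,94],[[0,0,-26],0,94],[[0,0,-6],0,94]]'; python3 -m pendant '[[[0,0,0],0,94],[[0,0,0],0,50],[[0,0,0],0,50],[[0,0,0],0,50],[[0,0,0],0,50],[[0,0,0],0,50],[[0,0,0],0,50],[[0,0,0],0,50]]' 30; python3 st.py
```

```text
clock: 5.82
tool_pos: [0.4638, 0.201, 0.0662]
tcp_rot: [-1.888, -2.51, 0.005]
contact_force: [-1.1, -0.7, -1.2]
width: 1.002
grip_force: 0.0
clock: 6.48
tool_pos: [0.4652, 0.2022, 0.0689]
tcp_rot: [1.884, 2.513, 0.0]
contact_force: [-2.5, -1.2, 7.8]
width: 0.64
grip_force: 30.0
t 6.48 pos mm [465.2 202.2  68.9] yaw 106.29 zax [ 0.001 -0.    -1.   ] j [ 0.16  0.51 -0.78  2.    0.49  0.83 -0.61] F [-2.5 -1.2  7.8] w 60.1 g 30.0
```

```bash
python3 -m pendant '[[[0,0,10],0,50],[[0,0,20],0,50],[[0,0,25],0,50],[[0,0,25],0,50],[[0,0,25],0,50],[[0,0,25],0,50],[[0,-5,15],0,50],[[0,-15,0],0,50]]' && python3 -m pendant '[[[1,-25,0],-4,50],[[1,-25,0],-4,50],[[1,-25,0],-4,50],[[1,-25,0],-4,50],[[1,-25,0],-4,50],[[1,-25,0],-4,50],[[1,-25,0],-4,50],[[1,-25,0],-4,50]]' && python3 -m pendant '[[[2,-25,0],-4,50],[[2,-25,0],-4,50],[[2,-25,0],-2,50],[[2,-25,0],0,50],[[1,-25,0],0,50],[[0,-20,0],0,50],[[0,-5,0],0,50],[[0,0,0],0,50]]'; python3 st.py
```

```text
clock: 7.15
tool_pos: [0.4655, 0.1845, 0.2171]
tcp_rot: [1.879, 2.515, 0.006]
contact_force: [0.6, 1.1, -2.8]
width: 0.639
grip_force: 30.0
clock: 7.82
tool_pos: [0.4725, -0.0188, 0.214]
tcp_rot: [2.507, 1.893, 0.0]
contact_force: [1.3, 0.3, -2.1]
width: 0.636
grip_force: 30.0
clock: 8.48
tool_pos: [0.4816, -0.1688, 0.2136]
tcp_rot: [-2.661, -1.669, 0.0]
contact_force: [0.5, 0.6, -0.9]
width: 0.637
grip_force: 30.0
t 8.48 pos mm [ 481.6 -168.8  213.6] yaw 64.19 zax [-0.  0. -1.] j [ 0.8   0.25 -0.6   1.87  0.16  1.07 -0.32] F [ 0.5  0.6 -0.9] w 59.8 g 30.0
```

```bash
python3 -m pendant '[[[1,-0.5,-15],0,50],[[0,0,-20],0,50],[[0,0,-20],0,50],[[0,0,-12],0,50],[[0,0,-6],0,50],[[0,0,-4],0,50],[[0,0,-4],0,50],[[0,0,0],0,50]]'; python3 st.py; python3 -m pendant '[[[0,0,-3],0,50],[[0,0,-3],0,50],[[0,0,-3],0,50],[[0,0,-3],0,50],[[0,0,-3],0,50],[[0,0,0],0,50]]'; python3 st.py
```

```text
clock: 9.15
tool_pos: [0.483, -0.1682, 0.1325]
tcp_rot: [2.66, 1.672, 0.0]
contact_force: [0.3, -0.3, -3.3]
width: 0.637
grip_force: 30.0
t 9.15 pos mm [ 483.  -168.2  132.5] yaw 64.31 zax [ 0. -0. -1.] j [ 0.76  0.36 -0.58  1.95  0.24  0.91 -0.39] F [ 0.3 -0.3 -3.3] w 59.9 g 30.0
clock: 9.65
tool_pos: [0.4826, -0.1682, 0.1168]
tcp_rot: [-2.659, -1.671, 0.001]
contact_force: [0.7, -0.8, -1.7]
width: 0.64
grip_force: 30.0
t 9.65 pos mm [ 482.6 -168.2  116.8] yaw 64.3 zax [-0.001  0.    -1.   ] j [ 0.75  0.38 -0.57  1.96  0.26  0.87 -0.4 ] F [ 0.7 -0.8 -1.7] w 60.2 g 30.0
```

```bash
python3 -m pendant '[[[0,0,-1],0,50],[[0,0,-1],0,50],[[0,0,-1],0,50],[[0,0,-1],0,50],[[0,0,0],0,50],[[0,0,0],0,50]]'; python3 st.py;  python3 - <<'E'
from h import *
for n in ["side","scene"]:
    c=ctrl.capture(n); P,u,v=pts(c)
    d=np.hypot(P[:,0]-.482,P[:,1]+.17); Q=P[(d<.03)&(P[:,2]>.18)&(P[:,2]<.21)]
    if len(Q)>5: print(n,len(Q),np.percentile(Q[:,2],[50,90,98]).round(4))
    if n=="side": save(c,"s4.png",(280,150,420,290),4)
E
```

```text
clock: 10.15
tool_pos: [0.483, -0.1683, 0.1139]
tcp_rot: [2.66, 1.672, -0.0]
contact_force: [-3.8, 0.8, 7.8]
width: 0.637
grip_force: 30.0
t 10.15 pos mm [ 483.  -168.3  113.9] yaw 64.3 zax [ 0. -0. -1.] j [ 0.75  0.38 -0.57  1.96  0.27  0.87 -0.41] F [-3.8  0.8  7.8] w 59.9 g 30.0
side 124 [0.1933 0.1981 0.1989]
scene 198 [0.1956 0.2008 0.2031]
```

View pics/s4.png

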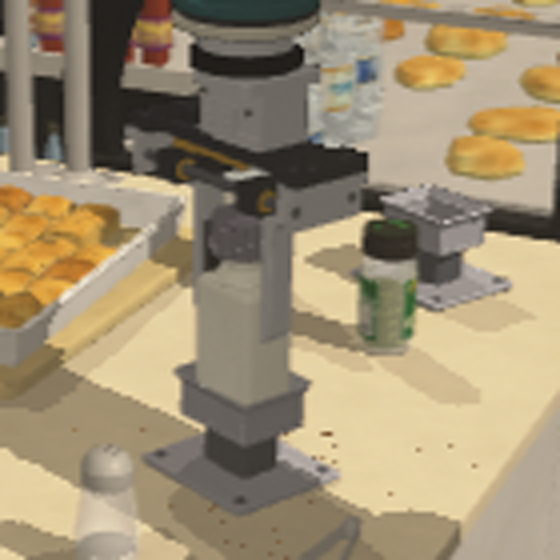

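The bottle is upright in the seat, with floor contact at the expected height (7.8 N). Now I'll release it and rise.

```bash
python3 -m pendant '[[[0,0,0],0,75],[[0,0,0],0,80],[[0,0,0],0,94],[[0,0,0],0,94],[[0,0,0],0,94],[[0,0,0],0,94],[[0,0,15],0,94],[[0,0,25],0,94]]'; python3 -m pendant '[[[-6,-12,30],0,94],[[-6,-12,30],0,94],[[-6,-12,30],0,94],[[-6,-12,30],0,94],[[-6,-12,15],0,94],[[0,0,0],0,94],[[0,0,0],0,94]]'; python3 st.py;  python3 - <<'E'
from h import *
for n in ["wrist","scene","side"]:
    c=ctrl.capture(n); P,u,v=pts(c)
    d=np.hypot(P[:,0]-.482,P[:,1]+.17)
    for lo,hi,r in [(.19,.21,.045),(.135,.154,.05)]:
        Q=P[(d<r)&(P[:,2]>lo)&(P[:,2]<hi)]
        if len(Q)>5: print(n,lo,len(Q),cv2.minAreaRect(Q[:,:2].astype(np.float32)),np.percentile(Q[:,2],[20,50,90]).round(4))
    if n=="wrist": save(c,"w5.png",(200,60,480,270),2.8)
E
```

```text
clock: 10.92
tool_pos: [0.4817, -0.1678, 0.1521]
tcp_rot: [-2.657, -1.67, 0.003]
contact_force: [-0.3, -0.6, -0.5]
width: 1.003
grip_force: 0.0
clock: 11.5
tool_pos: [0.4529, -0.2288, 0.2887]
tcp_rot: [2.66, 1.669, 0.0]
contact_force: [-0.1, 0.8, -0.7]
width: 1.0
grip_force: 0.0
t 11.5 pos mm [ 452.9 -228.8  288.7] yaw 64.23 zax [ 0.001 -0.001 -1.   ] j [ 0.92  0.17 -0.58  1.78  0.1   1.22 -0.13] F [-0.1  0.8 -0.7] w 94.0 g 0.0
wrist 0.19 2909 ((0.4812223017215729, -0.16900518536567688), (0.047000981867313385, 0.04759699106216431), 64.3866195678711) [0.1949 0.1957 0.1967]
wrist 0.135 476 ((0.4811166226863861, -0.16919274628162384), (0.043612364679574966, 0.06008647382259369), 64.20136260986328) [0.1435 0.1464 0.1484]
scene 0.19 214 ((0.4811982810497284, -0.17103618383407593), (0.04633487015962601, 0.0469580702483654), 28.384910583496094) [0.1941 0.1968 0.2007]
scene 0.135 184 ((0.47759249806404114, -0.17394696176052094), (0.04590281471610069, 0.060590337961912155), 55.532169342041016) [0.1422 0.1472 0.1526]
side 0.19 120 ((0.47994592785835266, -0.16542860865592957), (0.04876992478966713, 0.042747095227241516), 7.637767791748047) [0.1938 0.1967 0.1989]
side 0.135 183 ((0.47865796089172363, -0.15662097930908203), (0.06644395738840103, 0.042761996388435364), 3.081380605697632) [0.1393 0.1455 0.1522]
```

View pics/w5.png

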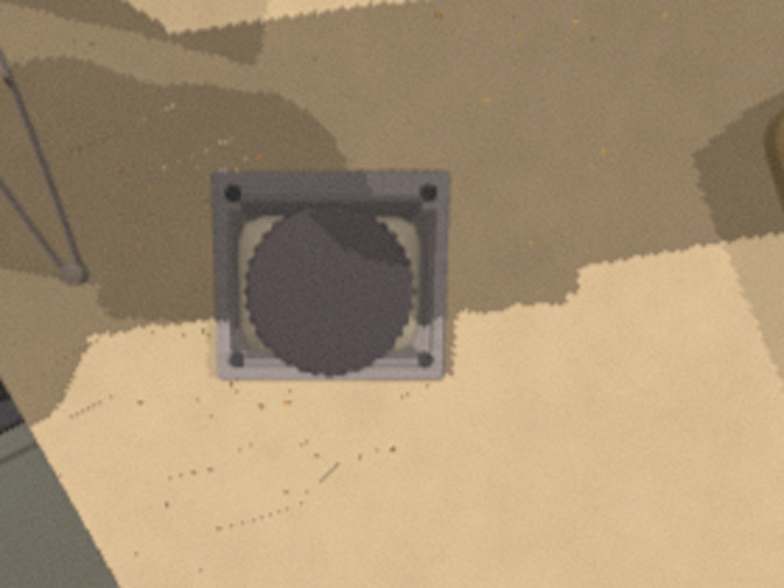

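The picture shows the bottle seated squarely in the seat, cap at crop pixel (330,290). The cap top is at 0.1957 (0.196 expected), centre (0.4812,-0.169). Next I'll grip the cap.

```bash
python3 -m pendant '[[[7,15,-5],0,94],[[7,15,-5],0,94],[[7,15,-5],0,94],[[7,15,-10],0,94],[[0,0,-20],0,94],[[0,0,-20],0,94],[[0,0,-20],0,94],[[0,0,-20],0,94]]'; python3 -m pendant '[[[0,0,-12],0,94],[[0,0,-7],0,94],[[0,0,0],0,94],[[0,0,0],0,94]]'; python3 st.py
```

```text
clock: 12.32
tool_pos: [0.4806, -0.1672, 0.1816]
tcp_rot: [-2.657, -1.673, 0.001]
contact_force: [0.5, -0.9, -0.9]
width: 0.999
grip_force: 0.0
clock: 12.65
tool_pos: [0.4812, -0.168, 0.1647]
tcp_rot: [-2.659, -1.672, -0.0]
contact_force: [-0.5, 0.2, 0.4]
width: 0.999
grip_force: 0.0
t 12.65 pos mm [ 481.2 -168.   164.7] yaw 64.33 zax [-0.  0. -1.] j [ 0.79  0.31 -0.6   1.92  0.21  0.97 -0.36] F [-0.5  0.2  0.4] w 93.9 g 0.0
```

```bash
python3 -m pendant '[[[0,-1,0],0,60],[[0,0,0],0,44],[[0,0,0],0,40],[[0,0,0],0,40],[[0,0,0],0,40],[[0,0,0],0,40],[[0,0,0],0,40]]' 50; python3 st.py;  python3 -m pendant '[[[0,0,-1],0,40],[[0,0,-1],0,40],[[0,0,-1],0,40],[[0,0,-1],0,40],[[0,0,-1],0,40],[[0,0,-0.5],0,40],[[0,0,0],0,40]]'; python3 st.py
```

```text
clock: 13.23
tool_pos: [0.4809, -0.1693, 0.1645]
tcp_rot: [2.66, 1.672, -0.0]
contact_force: [-0.3, -0.6, 0.6]
width: 0.541
grip_force: 0.0
t 13.23 pos mm [ 480.9 -169.3  164.5] yaw 64.3 zax [-0. -0. -1.] j [ 0.79  0.31 -0.6   1.92  0.21  0.97 -0.36] F [-0.3 -0.6  0.6] w 50.9 g 0.0
clock: 13.82
tool_pos: [0.4818, -0.1696, 0.1596]
tcp_rot: [2.658, 1.671, 0.002]
contact_force: [2.2, -0.7, 10.1]
width: 0.484
grip_force: 50.0
t 13.82 pos mm [ 481.8 -169.6  159.6] yaw 64.3 zax [ 0.002 -0.001 -1.   ] j [ 0.79  0.32 -0.6   1.93  0.22  0.96 -0.37] F [ 2.2 -0.7 10.1] w 45.5 g 50.0
```

```bash
python3 -m pendant '[[[0,0,-0.7],0,40],[[0,0,0],0,40],[[0,0,0],0,40]]'; python3 st.py;  python3 -m pendant '[[[0,0,-0.6],0,40],[[0,0,0],0,40],[[0,0,0],0,40]]'; python3 st.py
```

```text
clock: 14.07
tool_pos: [0.4819, -0.1697, 0.159]
tcp_rot: [2.658, 1.671, 0.002]
contact_force: [1.9, -1.5, 10.5]
width: 0.482
grip_force: 50.0
t 14.07 pos mm [ 481.9 -169.7  159. ] yaw 64.29 zax [ 0.002 -0.001 -1.   ] j [ 0.79  0.32 -0.6   1.93  0.22  0.96 -0.37] F [ 1.9 -1.5 10.5] w 45.3 g 50.0
clock: 14.32
tool_pos: [0.482, -0.1697, 0.1585]
tcp_rot: [2.658, 1.671, 0.002]
contact_force: [1.8, -1.7, 10.4]
width: 0.486
grip_force: 50.0
t 14.32 pos mm [ 482.  -169.7  158.5] yaw 64.29 zax [ 0.002 -0.001 -1.   ] j [ 0.79  0.32 -0.6   1.93  0.22  0.96 -0.37] F [ 1.8 -1.7 10.4] w 45.6 g 50.0
```

```bash
python3 -m pendant '[[[0,0,-0.6],0,40],[[0,0,0],0,40],[[0,0,0],0,40]]'; python3 st.py;  python3 -m pendant '[[[0,0,-0.6],0,40],[[0,0,0],0,40],[[0,0,0],0,40]]'; python3 st.py
```

```text
clock: 14.57
tool_pos: [0.482, -0.1697, 0.1579]
tcp_rot: [2.658, 1.67, 0.002]
contact_force: [1.2, -0.8, 10.2]
width: 0.484
grip_force: 50.0
t 14.57 pos mm [ 482.  -169.7  157.9] yaw 64.29 zax [ 0.002 -0.001 -1.   ] j [ 0.79  0.32 -0.6   1.93  0.22  0.95 -0.37] F [ 1.2 -0.8 10.2] w 45.5 g 50.0
clock: 14.82
tool_pos: [0.4821, -0.1698, 0.1578]
tcp_rot: [2.658, 1.67, 0.002]
contact_force: [-1.9, -1.1, 19.0]
width: 0.482
grip_force: 50.0
t 14.82 pos mm [ 482.1 -169.8  157.8] yaw 64.29 zax [ 0.002 -0.001 -1.   ] j [ 0.78  0.32 -0.6   1.93  0.22  0.95 -0.37] F [-1.9 -1.1 19. ] w 45.3 g 50.0
```

That's the hard stop (19 N), so the cap is fully pressed. Backing off slightly, then twisting.

```bash
python3 -m pendant '[[[0,0,0.4],3,40],[[0,0,0],5,40],[[0,0,0],5,40],[[0,0,0],5,40],[[0,0,0],5,40],[[0,0,0],5,40],[[0,0,0],5,40],[[0,0,0],0,40]]'; python3 st.py
```

```text
clock: 15.48
tool_pos: [0.4819, -0.1694, 0.1578]
tcp_rot: [2.067, 2.363, 0.001]
contact_force: [-0.2, 1.1, 15.5]
width: 0.484
grip_force: 50.0
t 15.48 pos mm [ 481.9 -169.4  157.8] yaw 97.65 zax [ 0.002 -0.001 -1.   ] j [ 0.88  0.34 -0.71  1.93  0.27  0.97  0.17] F [-0.2  1.1 15.5] w 45.5 g 50.0
```

```bash
python3 -m pendant '[[[0,0,0],5,40],[[0,0,0],5,40],[[0,0,0],5,40],[[0,0,0],5,40],[[0,0,0],5,40],[[0,0,0],3,40],[[0,0,0],0,40],[[0,0,0],0,40]]'; python3 - <<'E'
from h import *
print(ctrl.observe()["moment"].round(2))
E
python3 st.py
```

```text
clock: 16.15
tool_pos: [0.4819, -0.1694, 0.1578]
tcp_rot: [1.442, 2.789, 0.0]
contact_force: [-0.6, 2.0, 15.4]
width: 0.483
grip_force: 50.0
[0.2  0.11 0.03]
t 16.15 pos mm [ 481.9 -169.4  157.8] yaw 125.33 zax [ 0.002 -0.001 -1.   ] j [ 0.95  0.37 -0.81  1.92  0.32  0.98  0.61] F [-0.6  2.  15.4] w 45.4 g 50.0
```

```bash
python3 -m pendant '[[[0,0,2],0,40],[[0,0,2],0,40],[[0,0,2],0,40],[[0,0,2],0,40],[[0,0,2],0,40],[[0,0,0],0,40]]'; python3 st.py
```

```text
clock: 16.65
tool_pos: [0.4809, -0.1693, 0.167]
tcp_rot: [1.443, 2.79, -0.0]
contact_force: [-0.1, -0.1, -0.8]
width: 0.486
grip_force: 50.0
t 16.65 pos mm [ 480.9 -169.3  167. ] yaw 125.3 zax [-0. -0. -1.] j [ 0.96  0.36 -0.82  1.92  0.31  1.    0.62] F [-0.1 -0.1 -0.8] w 45.6 g 50.0
```

```bash
python3 -m pendant '[[[0,0,3],0,40],[[0,0,5],0,40],[[0,0,8],0,40],[[0,0,10],0,40],[[0,0,10],0,40],[[0,0,10],0,40],[[0,0,5],0,40],[[0,0,0],0,40]]'; python3 -m pendant '[[[0,0,0],0,40],[[0,0,0],0,40],[[0,0,0],0,40],[[0,0,0],0,40]]'; python3 st.py; python3 - <<'E'
from h import *
c=ctrl.capture("side"); save(c,"s6.png",(290,150,410,270),5)
P,u,v=pts(c); d=np.hypot(P[:,0]-.481,P[:,1]+.169)
z=P[(d<.027)&(P[:,2]>.1)&(P[:,2]<.27)][:,2]; print(np.histogram(z,np.arange(.1,.271,.01)))
E
```

```text
clock: 17.32
tool_pos: [0.4815, -0.1695, 0.2193]
tcp_rot: [1.443, 2.788, -0.001]
contact_force: [-0.1, -0.3, 0.5]
width: 0.488
grip_force: 50.0
clock: 17.65
tool_pos: [0.4807, -0.1692, 0.2175]
tcp_rot: [-1.443, -2.79, 0.0]
contact_force: [0.8, 0.2, -0.8]
width: 0.485
grip_force: 50.0
t 17.65 pos mm [ 480.7 -169.2  217.5] yaw 125.31 zax [-0.001  0.    -1.   ] j [ 1.    0.29 -0.84  1.86  0.24  1.1   0.67] F [ 0.8  0.2 -0.8] w 45.6 g 50.0
(array([25, 29, 25, 28, 51, 70, 44, 52, 40,  0,  0,  2, 36, 67, 75, 74, 14]), array([0.1 , 0.11, 0.12, 0.13, 0.14, 0.15, 0.16, 0.17, 0.18, 0.19, 0.2 ,
       0.21, 0.22, 0.23, 0.24, 0.25, 0.26, 0.27]))
```

View pics/s6.png

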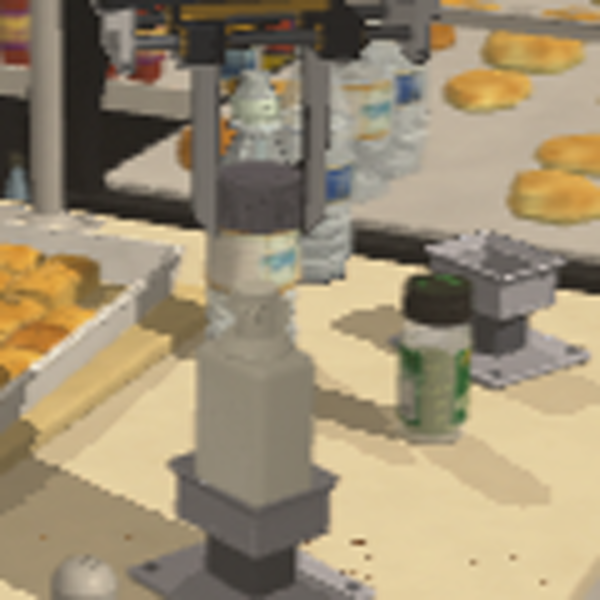

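The cap is in the gripper at crop pixel (258,197), its rim about 37 mm above the open neck. The bottle stays seated at (255,430). Handing in.

```bash
python3 -c "
from bench import ctrl
print(ctrl.close_job())"
```

```text
the job is handed in; nothing more can be done
None
```

The job is handed in: the bottle is seated in the left stand, and the opened cap is held level and still about 37 mm above the neck; the call returned no verdict, so I don't know how it was judged.

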